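# Make up two job kits in their trays

### The arm

A 7-joint arm with a two-finger parallel gripper is mounted at the origin on a cart in front of the work surface, level with it; the furniture and walls round the work are solid. World frame = base frame: x ahead of the robot, y to its left, z up, the work surface at z = 0. Lengths are in mm, angles in rad, forces in N, time in s.
With the tool pointing down it reaches from about 375 to 925 mm from the base axis. Payload 3.1 kg.
Tool frame: the origin (TCP) lies at the very end of the fingers, on their centre line; the grasp point (between the pads) lies 19 mm behind it; z points along the fingers, y is the line along which they close (so a half turn about z gives the same grasp; the last joint's range is limited). The gripper opens to 85 mm and grips with 20 to 120 N. Pads are 22 mm wide; open, the fingers measure 114 mm over their backs; the gripper's body (76 mm by 85 mm) begins 54 mm behind the grasp point. The pads swing forward as they close: fully open they stand 13 mm farther back than shut.
Start: joints at [-1.444, 0.383, 0.044, 1.598, -0.018, 1.161, -0.05], TCP at [144.869, 633.653, 231.269] pointing down, gripper open.
Joint ranges: [-2.61, 2.61], [-0.41, 2.15], [-1.48, 1.57], [0, 2.5], [-1.57, 4.71], [0.05, 1.97], [-2.85, 2.85]. Speed limits (rad/s): [2.79, 2.79, 3.14, 3.14, 3.14, 3.14, 3.14].

### API

Orientations are given as a rotation vector (axis times angle).
In Python, from workcell import robot gives the robot as it stands.
- The arm moves only by the tool drive_tool, never from a script. Its arguments are lists of equal length, an entry for each row: "xyz": the shift along the tool's x, y, z in mm, a list of three; "dr": the turn, a rotation vector about the tool's x, y, z in degrees, a list of three. In form: {"xyz": [[dx, dy, dz], ...], "dr": [[rx, ry, rz], ...]}. A call has 1 to 8 rows; each row shifts and turns the commanded pose from where the row before left it, along the tool's axes as they then stand; what a row does not reach is not made up. A row lasts 1/8 s, in which the tool goes at most 62.5 mm and 10.7 degrees, less where a joint would pass 70% of its speed; a pose out of reach is approached as far as the arm can. A call is refused whole if a number of a shift passes 62.5 or a number of a turn 10.7, either way. A call with a gripper value outside its range is refused whole. "fingers" is the finger opening in mm, from 0 to 85.4, set as the call begins (left out, the last holds). The fingers move at their own pace and stop on an object; "force" is the grip in N (left out, the last holds). Time passes only in rows, so rows that do not move let the fingers close. It gives the time, the measured TCP pose, the force, the opening and the grip force at its end, in the units of the state.
- robot.state(): the state, without advancing time (a new reading comes with each control period).
- robot.capture(name): name is "side" or "top"; returns the picture (400x640x3 uint8, blue, green, red); there is no depth.
- robot.camera_model(name): a dict with "fx", "fy", "cx", "cy" (pixels), "k1" (the pictures are not rectified: a ray, as slopes to the right and down, at radius r is drawn at 1 + k1 r^2 times it, then the intrinsics apply), "extrinsics" (4x4, takes a point from world to camera coordinates). Camera axes: x right, y up, looking along -z (the intrinsics and any distortion apply to the point x, -y, -z); pixel columns grow to the right and rows downward; lengths in mm; the calibration is good to about 2 mm. A picture is of the moment at which its call begins. camera_model takes no time and is no camera call.
- robot.close_job(): hands the job in; it is judged then, once.
The state is a dict: "time_s": time; "qpos": joint angles; "joint_vel": joint speeds; "effort": joint torques, N m; "position": TCP position; "ee_rot": TCP orientation; "ft_force": force on the tool from outside, world axes, zero at the start; "torque": the same for the moment, N m; "opening": finger opening in mm; "gripper_force": force on a finger pad.
Only numpy, scipy, OpenCV 4.12 (cv2) and the standard library are available. Lean on these libraries where they do the work, as an engineer would, in place of code of your own. Each camera call takes 0.05 s, during which the arm holds its last target. There are 200 camera calls.

### The job

Make up the two job kits in their fitted trays: the cupboard-fitting kit in the blue tray is the red-lidded jar of screws, the tape measure and the black stubby screwdriver; the trim kit in the green tray is the tan-lidded jar of nails and the sanding block. Put each thing right down in the recess made for it, jars, tape measure and sanding block upright as they stand now, and handle the glass jars gently: never let one fall over or drop into its tray.

Things in the scene. Friction and masses are not known exactly. Their poses are not given: they have to be found in the camera images.
- blue_tray: Fixed wooden kit tray, deck painted blue, 236 (x) x 155 (y) x 23 mm. Origin: centre of its underside; x along its length, away from the robot, z up. Recesses (mm), all at y = 0: round jar well at x = -63, diameter 82 mm, floor z = 8; tape measure recess at x = 17, 54 (x) x 108 (y) mm, floor z = 8; screwdriver recess, cork floor at z = 16, at x = 80, 48 (x) x 118 (y) mm. Deck top z = 22.
- green_tray: Fixed wooden kit tray, deck painted green, 202 (x) x 155 (y) x 23 mm. Origin: centre of its underside; x along its length, away from the robot, z up. Recesses (mm), both at y = 0 with floors at z = 8 mm: rectangular one for the sanding block at x = -47, 80 (x) x 127 (y) mm; round jar well at x = 46, diameter 82 mm. Deck top z = 22.
- screw_jar: Glass jar of screws with a red lid, 66 mm in diameter, 88 mm high (collides as an 80 mm high cylinder), 0.27 kg. Origin: centre of its underside, z up. Stands upright.
- nail_jar: Glass jar of nails with a tan lid, 66 mm in diameter, 88 mm high (collides as an 80 mm high cylinder), 0.27 kg. Origin: centre of its underside, z up. Stands upright. (Between the stock and the trays lies a wooden drilling jig; its red lever rises to 155 mm: carry things over or round it.)
- tape_measure: Yellow and black pocket tape measure standing on its narrow edge, 37 (x) x 91 (y) x 66 (z) mm, 0.21 kg. Origin: centre of the underside of its outline, z up. The case is 34 mm thick and lies between y = -24 and y = +46 mm, best gripped across x at about y = +10 mm; the rest of the length is the tape's hook near the bench.
- sanding_block: Orange-brown wooden sanding block with a cork face downward, 64 (x) x 111 (y) x 30 (z) mm, 0.12 kg. Origin: centre of its underside, z up. Grip across x.
- stubby_screwdriver: Short screwdriver with a thick black handle, lying down, 32 (x) x 101 (y) x 26 (z) mm, 0.09 kg. Origin: centre of the underside of its outline, z up. The handle, 62 mm long, lies between y = -12 and y = +50 mm and is best gripped across x at about y = +15 mm; the steel blade points to -y.
There are look-alikes about, which are no part of the job. What is shaped like the stubby_screwdriver but yellow is not meant.

How it is judged (in metres and radians):
At the end, for the whole second after the job is handed in: Blue tray: red-lidded jar upright in the well (within 11 mm), tape measure upright in its recess (12 mm), stubby screwdriver lying along its own, either way round (13 mm). Green tray: tan-lidded jar upright in the well (11 mm), sanding block flat in its recess (12 mm). All at rest (x of screw_jar in the frame of blue_tray between -0.074 and -0.052 m and y of screw_jar in the frame of blue_tray between -0.011 and 0.011 m and z of screw_jar in the frame of blue_tray between 0.004 and 0.0115 m and linear speed of each of screw_jar, tape_measure, stubby_screwdriver, sanding_block, nail_jar below 0.02 m/s and angle between each of screw_jar, tape_measure, sanding_block, nail_jar's own z axis and vertical below 0.12 rad and x of tape_measure in the frame of blue_tray between 0.005 and 0.029 m and y of tape_measure in the frame of blue_tray between -0.012 and 0.012 m and z of tape_measure in the frame of blue_tray between 0.004 and 0.0115 m and angle between the y axis of each of tape_measure, stubby_screwdriver and the y axis of blue_tray, either way round below 0.3 rad and x of stubby_screwdriver in the frame of blue_tray between 0.067 and 0.093 m and y of stubby_screwdriver in the frame of blue_tray between -0.013 and 0.013 m and z of stubby_screwdriver in the frame of blue_tray between 0.01 and 0.036 m and x of sanding_block in the frame of green_tray between -0.059 and -0.035 m and y of sanding_block in the frame of green_tray between -0.012 and 0.012 m and z of sanding_block in the frame of green_tray between 0.004 and 0.0115 m and angle between the y axis of sanding_block and the y axis of green_tray, either way round below 0.3 rad and x of nail_jar in the frame of green_tray between 0.035 and 0.057 m and y of nail_jar in the frame of green_tray between -0.011 and 0.011 m and z of nail_jar in the frame of green_tray between 0.004 and 0.0115 m); the robot touches nothing.
It fails at once if a glass jar is tipped over (more than 0.8 rad) (angle between any of screw_jar, nail_jar's own z axis and vertical above 0.8 rad).
It fails at once if a glass jar is dropped or slammed into a tray (faster than 0.5 m/s within 20 mm of the recess floor) ((horizontal distance between screw_jar and blue_tray below 0.1 m and z of screw_jar in the frame of blue_tray below 0.028 m and linear speed of screw_jar above 0.5 m/s) or (horizontal distance between screw_jar and green_tray below 0.1 m and z of screw_jar in the frame of green_tray below 0.028 m and linear speed of screw_jar above 0.5 m/s) or (horizontal distance between nail_jar and blue_tray below 0.1 m and z of nail_jar in the frame of blue_tray below 0.028 m and linear speed of nail_jar above 0.5 m/s) or (horizontal distance between nail_jar and green_tray below 0.1 m and z of nail_jar in the frame of green_tray below 0.028 m and linear speed of nail_jar above 0.5 m/s)).
It also fails if it takes over 139 s, if anything falls off the work surface, if the arm or the gripper's body presses on something with over 40 N, if the wrist force passes 120 N, or if a joint passes its speed limit or range.

## Working session

There is one attempt and no reset: what is moved stays moved. The work goes in short steps, Python scripts to look and compute and a tool call to move; the robot and the scene stay as the last step left them, time stands still between calls to the robot, and variables do not carry over. Pictures are saved under pics/ and viewed, at most 14 in all, crops included, and the job is handed in when it is done.

Besides the shell and the picture viewer there is one more tool, called after ">>>" by a JSON object that holds its "method" and its "body". drive_tool: Moves the arm, as the interface text tells. Its arguments: {"type":"object","properties":{"xyz":{"type":"array"},"dr":{"type":"array"},"fingers":{"type":"number"},"force":{"type":"number"}},"required":["xyz","dr"]}

```bash
ls; mkdir -p pics; python3 - <<'E'
from workcell import robot
import cv2
for n in("top","side"):
    cv2.imwrite(f"pics/{n}0.png",robot.capture(n)); print(robot.camera_model(n))
print(robot.state())
E
```

```text
pics
{'fx': 432.71593238136376, 'fy': 432.71593238136376, 'cx': 324.85497720093025, 'cy': 204.44889615663018, 'k1': 0.010343542205097304, 'extrinsics': array([[-9.95598446e-03, -9.97197116e-01, -7.41538261e-02,
         1.54229373e+02],
       [ 9.86082115e-01, -2.20987095e-02,  1.64783826e-01,
        -4.82445608e+02],
       [-1.65960659e-01, -7.14811765e-02,  9.83538256e-01,
        -1.58534218e+03],
       [ 0.00000000e+00,  0.00000000e+00,  0.00000000e+00,
         1.00000000e+00]])}
{'fx': 494.760219563183, 'fy': 494.760219563183, 'cx': 325.17257444667723, 'cy': 195.07601229735116, 'k1': 0.0030664518526921747, 'extrinsics': array([[ 6.12976471e-01, -7.90063735e-01, -7.69028485e-03,
        -2.06384119e+02],
       [ 3.18495599e-01,  2.38176179e-01,  9.17514393e-01,
        -2.30505890e+02],
       [-7.23063206e-01, -5.64864057e-01,  3.97628216e-01,
        -1.35941244e+03],
       [ 0.00000000e+00,  0.00000000e+00,  0.00000000e+00,
         1.00000000e+00]])}
{'time_s': 0.1, 'qpos': array([-1.44381307,  0.38376057,  0.0438652 ,  1.59945171, -0.01793123,
        1.16120472, -0.04989651]), 'joint_vel': array([-2.07437340e-03, -1.50046949e-05,  9.00777343e-04, -2.44869879e-03,
       -1.38833554e-03, -8.54926644e-04, -7.16656969e-04]), 'effort': array([ 2.87439208e-03, -4.34734261e+01,  1.02925200e+00, -2.50455827e+01,
        1.08385141e-02,  5.49312041e-03, -6.17759667e-06]), 'position': array([144.69782815, 632.79323126, 229.99238006]), 'ee_rot': array([-0.35225888, -3.12161468,  0.00381049]), 'ft_force': array([ 0.10835743,  0.65586698, -0.25359431]), 'torque': array([-0.00783751,  0.01693064, -0.00911473]), 'gripper_force': 0.0, 'opening': 85.44754652575718}
```

```bash
python3 - <<'E'
import cv2
im=cv2.imread("pics/top0.png");cv2.imwrite("pics/top0b.png",cv2.resize(im,(800,500),interpolation=cv2.INTER_CUBIC))
E
```

```text
(no output)
```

View pics/top0.png

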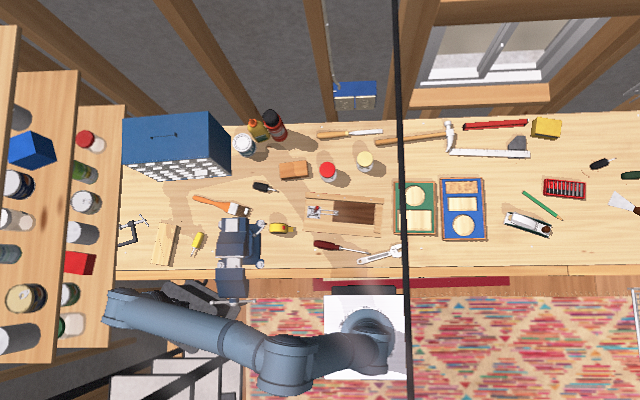

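View pics/side0.png

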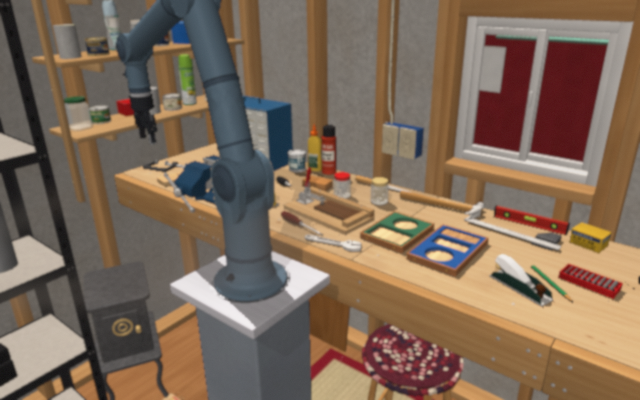

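Top view, candidates:
- Screw_jar: red lid at (327,172). The red-lidded can on the shelf at (90,140) is the rival.
- Nail_jar: cream/tan lid at (364,160). The white-lidded jar at (244,143) and shelf jars are rivals.
- Tape: (281,228). The yellow box at (546,127) is the rival.
- Sanding block: (294,169). The jig and other wood pieces are rivals.
- Stubby: black at (263,187). Rivals are the yellow one at (198,241), the black one at (600,163) and the red-brown screwdriver at (330,246).

I'll check the choices in one close crop.

```bash
cat > h.py <<'E'
import numpy as np, cv2
from workcell import robot
def px2w(n,uv,z):
    c=robot.camera_model(n);K=np.array([[c['fx'],0,c['cx']],[0,c['fy'],c['cy']],[0,0,1]])
    p=cv2.undistortPoints(np.array([[uv]],float),K,np.array([c['k1'],0,0,0]))[0,0]
    E=c['extrinsics'];R,t=E[:3,:3],E[:3,3]
    d=R.T@np.array([p[0],-p[1],-1]);o=-R.T@t
    return o+d*(z-o[2])/d[2]
def w2px(n,P):
    c=robot.camera_model(n);E=c['extrinsics'];q=E[:3,:3]@np.array(P,float)+E[:3,3]
    x,y=q[0]/-q[2],-q[1]/-q[2];s=1+c['k1']*(x*x+y*y)
    return np.array([c['fx']*x*s+c['cx'],c['fy']*y*s+c['cy']])
E
python3 - <<'E'
from h import *
for n,uv,z in [('screw',(327,170),88),('nail',(364,160),88),('tape',(281,228),66),('block',(294,169),30),('stub',(263,187),20),('stubfar',(600,163),20),('green',(416,208),22),('blue',(463,209),22)]:
    print(n,px2w('top',uv,z).round())
im=cv2.imread("pics/top0.png")
a=cv2.resize(im[140:260,240:400],(800,600),interpolation=cv2.INTER_CUBIC)
cv2.imwrite("pics/c1.png",a)
cv2.imwrite("pics/c2.png",cv2.resize(im[165:255,385:505],(800,600),interpolation=cv2.INTER_CUBIC))
E
```

```text
screw [607. 134.  88.]
nail [642.  -4.  88.]
tape [396. 309.  66.]
block [630. 266.  30.]
stub [564. 389.  20.]
stubfar [ 622. -873.   20.]
green [ 468. -195.   22.]
blue [ 460. -368.   22.]
```

View pics/c1.png

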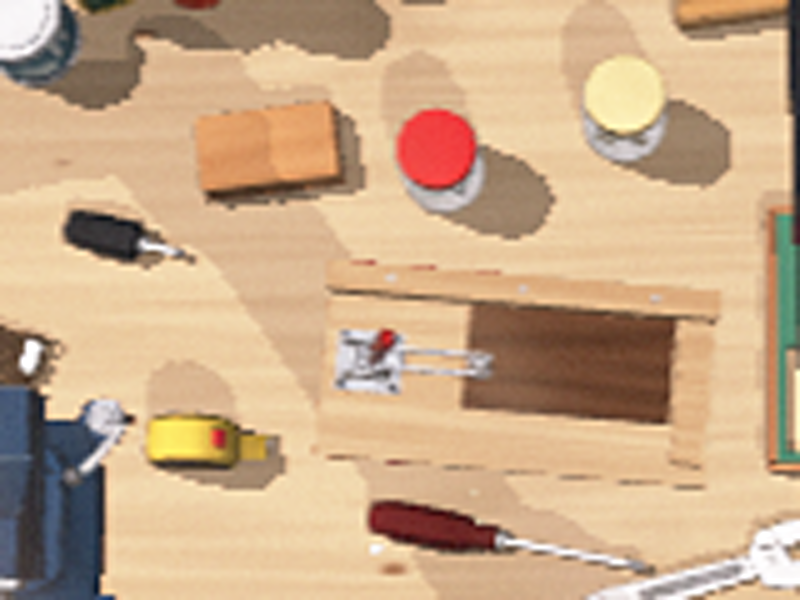

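View pics/c2.png

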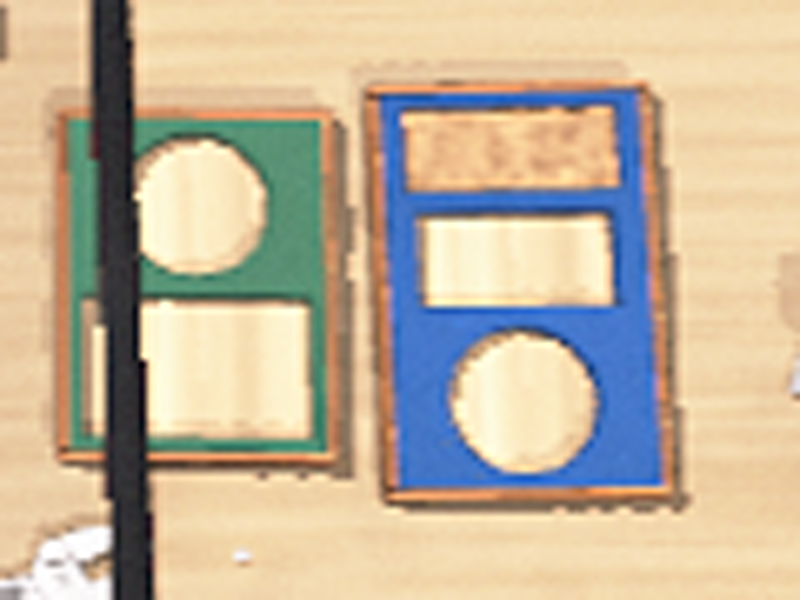

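Crop 1 confirms the choices (full-image pixels):
- Red lid (327.4,169.6)
- Tan lid (365,159)
- Block (294,169)
- Black stubby with its handle left (253–268,188) and blade tip (279,191)
- Tape case (270–288,228) with its hook to the right

Crop 2 shows the empty green and blue trays. The bar across green is high up near the camera. Next I fit the poses.

```bash
cat > meas.py <<'E'
from h import *
def mask(im,roi,f):
    u0,v0,u1,v1=roi;k=4
    a=cv2.resize(im[v0:v1,u0:u1],None,fx=k,fy=k,interpolation=cv2.INTER_CUBIC)
    m=f(a.astype(int)).astype(np.uint8)*255
    cs,_=cv2.findContours(m,cv2.RETR_EXTERNAL,cv2.CHAIN_APPROX_NONE)
    c=max(cs,key=cv2.contourArea)[:,0]
    return [((x+.5)/k-.5+u0,(y+.5)/k-.5+v0) for x,y in c]
def rect(n,pts,z):
    w=np.array([px2w(n,p,z)[:2] for p in pts],np.float32)
    (cx,cy),(a,b),t=cv2.minAreaRect(w)
    if a>b: a,b,t=b,a,t-90      # t: angle of short side (object x) 
    t=(t+90)%180-90
    return np.round([cx,cy,a,b,t],1)
B=lambda a:a[...,0];G=lambda a:a[...,1];R=lambda a:a[...,2]
red=lambda a:(R(a)>150)&(G(a)<90)&(B(a)<90)
tan=lambda a:(R(a)>200)&(G(a)>190)&(B(a)<190)&(G(a)-B(a)>50)&(R(a)-G(a)<40)
yel=lambda a:(R(a)>120)&(B(a)<90)&(G(a)>90)
blu=lambda a:(B(a)-R(a)>50)
grn=lambda a:(G(a)-R(a)>30)
org=lambda a:(R(a)-B(a)>85)&(B(a)<125)&(R(a)>150)
blk=lambda a:(R(a)<80)&(G(a)<80)
E
python3 - <<'E'
from meas import *
im=cv2.imread("pics/top0.png")
for n,roi,f,z in [('screw',(315,155,340,190),red,88),('nail',(352,148,378,178),tan,88),('tape',(265,218,292,240),yel,66),('block',(275,155,316,185),org,30),('stub',(250,175,282,196),blk,13),('blue',(435,170,495,245),blu,22),('green',(385,170,440,240),grn,22)]:
    p=mask(im,roi,f);pp=np.array(p);print(n,rect('top',p,z),pp.min(0),pp.max(0))
# hand-read tray recess features
q=lambda x,y,z=22:px2w('top',(385+x/6.667-.5,165+y/6.667-.5),z)[:2].round(1)
print('bluewell',q(524,402),'tape',[q(*c) for c in [(415,212),(613,212),(615,305),(422,305)]],'cork',[q(*c) for c in [(400,108),(615,106),(620,188),(407,190)]])
print('blue outer',[q(*c) for c in [(366,88),(650,85),(676,496),(386,502)]])
print('green outer',[q(*c) for c in [(57,115),(335,110),(342,460),(57,462)]],'well',q(202,205),'rec',[q(*c) for c in [(84,300),(310,302),(312,438)]])
r=lambda x,y,z:px2w('top',(240+x/5-.5,140+y/5-.5),z)[:2].round(1)
print('stub tip,buttend',r(193,258,5),r(65,232,13),'block',[r(*c,30) for c in [(195,118),(331,101),(341,178),(206,190)]])
print('tape top',[r(*c,66) for c in [(149,418),(235,414),(235,460),(149,464)]],'hook end',r(278,447,5))
print('jig',[r(*c,30) for c in [(330,262),(718,292),(700,485),(318,455)]],'lever',r(388,340,150))
E
```

```text
screw [610.4 134.   57.3  58.5 -55. ] [319.625 161.625] [334.875 177.125]
nail [648.4  -5.7  57.8  57.8  69.1] [356.875 150.625] [372.375 165.875]
tape [399.5 318.7  36.3  66.9   0.9] [269.625 222.375] [287.375 232.375]
block [631.8 271.2  61.9 109.2   4.8] [278.625 159.625] [307.125 177.375]
stub [567.3 400.6  30.5  62.4 -15.5] [252.875 181.875] [268.625 191.625]
blue [ 465.2 -365.7  141.3  223.2   89.7] [441.625 178.125] [483.625 237.625]
green [ 470.8 -206.   103.9  188.2   88.4] [404.625 182.625] [433.125 232.125]
bluewell [ 401.  -364.4] tape [array([ 509.6, -311. ]), array([ 507. , -419.7]), array([ 454.4, -417.3]), array([ 456.6, -311.9])] cork [array([ 569.7, -306. ]), array([ 567.7, -424.8]), array([ 520.6, -424.4]), array([ 522.4, -307.3])]
blue outer [array([ 581.8, -287.7]), array([ 579.2, -444.8]), array([ 347.5, -442.9]), array([ 346.7, -286.1])]
green outer [array([ 570.8, -113.4]), array([ 569.5, -269.8]), array([ 370.4, -263.4]), array([ 372. , -106.3])] well [ 516.5 -192.9] rec [array([ 463.5, -124.7]), array([ 459.6, -250.3]), array([ 383. , -247.6])]
stub tip,buttend [548.9 332.5] [570.6 432.7] block [array([655.1, 327.2]), array([665.6, 220.4]), array([604. , 212.8]), array([597.3, 318.1])]
tape top [array([415.6, 353.5]), array([417.3, 288.7]), array([383. , 288.5]), array([381.1, 353.1])] hook end [398.9 265.2]
jig [array([538.1, 221.6]), array([507.7, -73.3]), array([361.9, -55.3]), array([389.5, 231.1])] lever [457.  166.4]
```

```bash
cat > plan.py <<'E'
import sys,numpy as np
from scipy.spatial.transform import Rotation as Ro
from workcell import robot
def plan(x,y,z,psi,n):
    "rows to TCP (x,y,z), tool y at azimuth psi deg, tool down"
    s=robot.state();p=np.array(s['position']);A=Ro.from_rotvec(s['ee_rot'])
    a=np.radians(psi);T=Ro.from_matrix(np.array([[-np.sin(a),np.cos(a),0],[np.cos(a),np.sin(a),0],[0,0,-1]]).T)
    d=(A.inv()*T).as_rotvec()/n;st=(np.array([x,y,z])-p)/n
    print('t',round(s['time_s'],1),'pos',p.round(1),'open',round(s['opening'],1),'f',round(s['gripper_force'],1),'ft',np.round(s['ft_force'],1))
    for i in range(n):
        print((A*Ro.from_rotvec(d*i)).inv().apply(st).round(1).tolist(),end=',')
    print('dr',np.degrees(d).round(2).tolist())
a=[float(v) for v in sys.argv[1:]]
plan(*a[:4],int(a[4]))
E
python3 plan.py 610 134 230 0 16; python3 plan.py 610 134 230 0 8
```

```text
t 0.1 pos [144.7 632.8 230. ] open 85.4 f 0.0 ft [ 0.1  0.7 -0.3]
[-35.3, -23.9, 0.1],[-37.2, -20.9, 0.1],[-38.8, -17.7, 0.0],[-40.1, -14.3, 0.0],[-41.2, -10.9, 0.0],[-42.0, -7.4, 0.0],[-42.5, -3.9, 0.0],[-42.6, -0.3, 0.0],[-42.5, 3.3, 0.0],[-42.1, 6.9, 0.0],[-41.4, 10.4, 0.0],[-40.3, 13.8, 0.0],[-39.0, 17.2, 0.0],[-37.4, 20.4, 0.0],[-35.6, 23.5, 0.0],[-33.5, 26.4, -0.0],dr [-0.01, 0.01, 4.82]
t 0.1 pos [144.7 632.8 230. ] open 85.4 f 0.0 ft [ 0.1  0.7 -0.3]
[-70.6, -47.8, 0.1],[-77.6, -35.3, 0.1],[-82.4, -21.8, 0.1],[-84.9, -7.7, 0.1],[-85.0, 6.6, 0.0],[-82.7, 20.8, 0.0],[-78.1, 34.3, 0.0],[-71.2, 46.9, 0.0],dr [-0.01, 0.01, 9.64]
```

>>> {"method": "drive_tool", "body": {"xyz": [[-35,-24,0],[-37,-21,0],[-39,-18,0],[-40,-14,0],[-41,-11,0],[-42,-7,0],[-42,-4,0],[-43,0,0]], "dr": [[0,0,4.8],[0,0,4.8],[0,0,4.8],[0,0,4.8],[0,0,4.8],[0,0,4.8],[0,0,4.8],[0,0,4.8]], "fingers": 85, "force": 40}}

```text
time_s: 1.1
position: [377.9, 383.5, 230.8]
ee_rot: [-1.363, -2.83, 0.001]
ft_force: [0.8, -0.1, -0.6]
opening: 85.0
gripper_force: 0.0
```

>>> {"method": "drive_tool", "body": {"xyz": [[-42,3,0],[-42,7,0],[-41,10,0],[-40,14,0],[-39,17,0],[-37,20,0],[-36,23,0],[-33,26,0]], "dr": [[0,0,4.8],[0,0,4.8],[0,0,4.8],[0,0,4.8],[0,0,4.8],[0,0,4.8],[0,0,4.8],[0,0,4.9]]}}

```text
time_s: 2.1
position: [609.0, 136.6, 230.7]
ee_rot: [-2.22, -2.222, 0.001]
ft_force: [0.3, 0.1, -0.2]
opening: 84.9
gripper_force: 0.0
```

```bash
python3 plan.py 610 134 45 0 8
```

```text
t 2.1 pos [609.  136.6 230.7] open 84.9 f 0.0 ft [ 0.3  0.1 -0.2]
[-0.3, 0.1, 23.2],[-0.3, 0.1, 23.2],[-0.3, 0.1, 23.2],[-0.3, 0.1, 23.2],[-0.3, 0.1, 23.2],[-0.3, 0.1, 23.2],[-0.3, 0.1, 23.2],[-0.3, 0.1, 23.2],dr [-0.01, 0.0, 0.01]
```

>>> {"method": "drive_tool", "body": {"xyz": [[-1,0,30],[0,0,30],[0,0,30],[0,0,30],[0,0,30],[0,0,20],[0,0,10],[0,0,5]], "dr": [[0,0,0],[0,0,0],[0,0,0],[0,0,0],[0,0,0],[0,0,0],[0,0,0],[0,0,0]]}}

```text
time_s: 3.1
position: [609.0, 136.6, 46.1]
ee_rot: [2.217, 2.226, 0.0]
ft_force: [0.1, -0.4, 1.2]
opening: 85.0
gripper_force: 0.0
```

>>> {"method": "drive_tool", "body": {"xyz": [[0,0,0],[0,0,0],[0,0,0],[0,0,0],[0,0,0],[0,0,0]], "dr": [[0,0,0],[0,0,0],[0,0,0],[0,0,0],[0,0,0],[0,0,0]], "fingers": 50, "force": 40}}

```text
time_s: 3.85
position: [610.3, 136.8, 47.7]
ee_rot: [2.216, 2.224, 0.004]
ft_force: [1.6, -0.5, 6.1]
opening: 65.0
gripper_force: 45.9
```

>>> {"method": "drive_tool", "body": {"xyz": [[0,0,-15],[0,0,-30],[0,0,-40],[0,0,-40],[0,0,-35],[-20,-9,-20],[-35,-15,0],[-45,-19,0]], "dr": [[0,0,0],[0,0,0],[0,0,0],[0,0,0],[0,0,0],[0,0,0],[0,0,0],[0,0,0]]}}

```text
time_s: 4.85
position: [564.1, 36.9, 225.5]
ee_rot: [-2.212, -2.228, 0.003]
ft_force: [-0.1, -1.5, -3.0]
opening: 65.1
gripper_force: 45.4
```

>>> {"method": "drive_tool", "body": {"xyz": [[-50,-21,0],[-50,-21,0],[-55,-23,0],[-55,-23,0],[-55,-23,0],[-55,-23,0],[-45,-18,0],[-30,-12,0]], "dr": [[0,0,0],[0,0,0],[0,0,0],[0,0,0],[0,0,0],[0,0,0],[0,0,0],[0,0,0]]}}

```text
time_s: 5.85
position: [400.2, -360.5, 225.4]
ee_rot: [-2.219, -2.219, 0.001]
ft_force: [0.4, 0.8, -3.0]
opening: 64.7
gripper_force: 45.4
```

```bash
python3 plan.py 401.5 -362.5 150 -0.5 4; python3 - <<'E'
from h import *
cv2.imwrite("pics/s1.png",robot.capture("side"))
E
```

```text
t 5.8 pos [ 400.2 -360.5  225.4] open 64.7 f 45.4 ft [ 0.4  0.8 -3. ]
[-0.6, 0.4, 18.9],[-0.5, 0.4, 18.9],[-0.5, 0.4, 18.9],[-0.5, 0.4, 18.9],dr [-0.04, -0.03, 0.13]
```

View pics/s1.png

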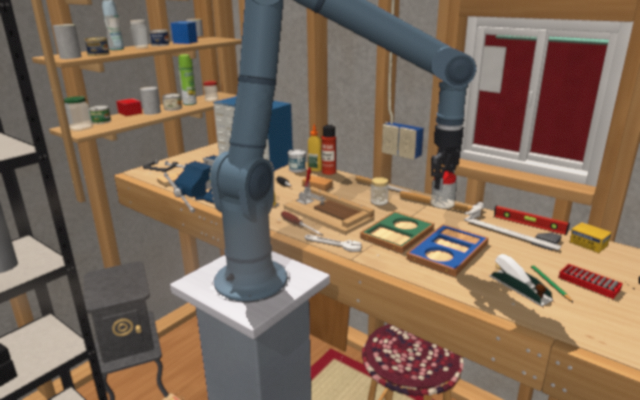

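The jar hangs upright at (447,188) in the side view, over the tray. Lowering it.

>>> {"method": "drive_tool", "body": {"xyz": [[-2,1,25],[0,0,30],[0,0,30],[0,0,25],[0,0,18],[0,0,10],[0,0,7],[0,0,5]], "dr": [[0,0,0.5],[0,0,0],[0,0,0],[0,0,0],[0,0,0],[0,0,0],[0,0,0],[0,0,0]]}}

```text
time_s: 6.9
position: [405.1, -361.5, 76.5]
ee_rot: [2.226, 2.215, 0.001]
ft_force: [-0.1, -0.3, -3.6]
opening: 64.7
gripper_force: 45.4
```

>>> {"method": "drive_tool", "body": {"xyz": [[0,0,5],[0,0,5],[0,0,4],[0,0,3],[0,0,2],[0,0,1],[0,0,0]], "dr": [[0,0,0],[0,0,0],[0,0,0],[0,0,0],[0,0,0],[0,0,0],[0,0,0]]}}

```text
time_s: 7.78
position: [404.7, -361.2, 56.3]
ee_rot: [-2.227, -2.216, 0.0]
ft_force: [-0.4, -0.3, -3.4]
opening: 64.9
gripper_force: 45.4
```

>>> {"method": "drive_tool", "body": {"xyz": [[-1,-2,0],[0,-1,1],[0,0,1],[0,0,0]], "dr": [[0,0,0],[0,0,0],[0,0,0],[0,0,0]]}}

```text
time_s: 8.28
position: [401.7, -362.7, 55.7]
ee_rot: [2.227, 2.215, 0.002]
ft_force: [-2.5, 2.2, 7.2]
opening: 64.8
gripper_force: 46.5
```

>>> {"method": "drive_tool", "body": {"xyz": [[0,0,0],[0,0,0],[0,0,0],[0,0,0]], "dr": [[0,0,0],[0,0,0],[0,0,0],[0,0,0]], "fingers": 85}}

```text
time_s: 8.78
position: [401.7, -362.2, 54.2]
ee_rot: [-2.227, -2.216, 0.0]
ft_force: [0.1, 0.5, -0.5]
opening: 84.7
gripper_force: 0.0
```

>>> {"method": "drive_tool", "body": {"xyz": [[0,0,-15],[0,0,-30],[0,0,-40],[0,0,-50],[0,0,-40],[0,0,-10],[0,0,0]], "dr": [[0,0,0],[0,0,0],[0,0,0],[0,0,0],[0,0,0],[0,0,0],[0,0,0]]}}

```text
time_s: 9.65
position: [401.8, -362.2, 240.0]
ee_rot: [2.226, 2.215, 0.002]
ft_force: [-0.2, -0.0, -0.5]
opening: 85.1
gripper_force: 0.0
```

```bash
python3 plan.py 399.5 320.5 240 1 16
```

```text
t 9.7 pos [ 401.8 -362.2  240. ] open 85.1 f 0.0 ft [-0.2 -0.  -0.5]
[42.7, -0.4, -0.0],[42.7, -0.3, -0.0],[42.7, -0.2, -0.0],[42.7, -0.2, -0.0],[42.7, -0.1, -0.0],[42.7, -0.1, -0.0],[42.7, 0.0, -0.0],[42.7, 0.1, -0.0],[42.7, 0.1, -0.0],[42.7, 0.2, -0.0],[42.7, 0.2, -0.0],[42.7, 0.3, -0.0],[42.7, 0.4, -0.0],[42.7, 0.4, -0.0],[42.7, 0.5, -0.0],[42.7, 0.5, -0.0],dr [0.01, 0.0, -0.08]
```

>>> {"method": "drive_tool", "body": {"xyz": [[25,6,0],[40,8,0],[48,8,0],[48,8,0],[48,8,0],[48,8,0],[48,4,0],[48,0,0]], "dr": [[0,0,-1.2],[0,0,0],[0,0,0],[0,0,0],[0,0,0],[0,0,0],[0,0,0],[0,0,0]], "fingers": 70}}

```text
time_s: 10.65
position: [445.0, -7.0, 237.5]
ee_rot: [-2.202, -2.238, 0.005]
ft_force: [1.2, -0.1, 0.5]
opening: 70.0
gripper_force: 0.0
```

>>> {"method": "drive_tool", "body": {"xyz": [[48,0,0],[48,-4,0],[48,-8,0],[48,-8,0],[48,-8,0],[40,-8,0],[30,-8,0],[20,-6,0]], "dr": [[0,0,0],[0,0,0],[0,0,0],[0,0,0],[0,0,0],[0,0,0],[0,0,0],[0,0,0]]}}

```text
time_s: 11.65
position: [389.3, 321.3, 237.1]
ee_rot: [2.201, 2.241, -0.007]
ft_force: [1.2, -0.5, -0.9]
opening: 70.3
gripper_force: 0.0
```

```bash
python3 plan.py 399.5 320.5 22 1 8
```

```text
t 11.7 pos [389.3 321.3 237.1] open 70.3 f 0.0 ft [ 1.2 -0.5 -0.9]
[-0.0, 1.4, 26.9],[-0.1, 1.3, 26.9],[-0.1, 1.3, 26.9],[-0.1, 1.3, 26.9],[-0.1, 1.3, 26.9],[-0.1, 1.3, 26.9],[-0.1, 1.3, 26.9],[-0.1, 1.3, 26.9],dr [-0.02, 0.02, 0.0]
```

>>> {"method": "drive_tool", "body": {"xyz": [[0,4,30],[0,4,35],[0,2,40],[0,0,40],[0,0,30],[0,0,20],[0,0,12],[0,0,5]], "dr": [[0,0,0],[0,0,0],[0,0,0],[0,0,0],[0,0,0],[0,0,0],[0,0,0],[0,0,0]]}}

```text
time_s: 12.65
position: [400.8, 319.9, 26.3]
ee_rot: [2.204, 2.238, -0.003]
ft_force: [0.5, 0.2, 0.3]
opening: 70.1
gripper_force: 0.0
```

>>> {"method": "drive_tool", "body": {"xyz": [[0,0,0],[0,0,0],[0,0,0],[0,0,0],[0,0,0],[0,0,0],[0,0,0]], "dr": [[0,0,0],[0,0,0],[0,0,0],[0,0,0],[0,0,0],[0,0,0],[0,0,0]], "fingers": 20}}

```text
time_s: 13.52
position: [401.9, 321.3, 28.2]
ee_rot: [-2.204, -2.239, -0.003]
ft_force: [-0.0, -0.8, 6.4]
opening: 33.9
gripper_force: 39.8
```

>>> {"method": "drive_tool", "body": {"xyz": [[0,0,-15],[0,0,-40],[0,0,-50],[0,0,-50],[0,0,-40],[-20,5,-10],[-35,10,0],[-45,10,0]], "dr": [[0,0,0],[0,0,0],[0,0,0],[0,0,0],[0,0,0],[0,0,0],[0,0,0],[0,0,0]]}}

```text
time_s: 14.52
position: [426.7, 218.5, 230.4]
ee_rot: [-2.202, -2.24, 0.006]
ft_force: [0.4, 0.4, -2.6]
opening: 33.5
gripper_force: 39.9
```

>>> {"method": "drive_tool", "body": {"xyz": [[-52,10,0],[-52,10,0],[-52,10,0],[-52,10,0],[-52,5,0],[-52,5,0],[-52,5,0],[-52,0,0]], "dr": [[0,0,1.2],[0,0,0],[0,0,0],[0,0,0],[0,0,0],[0,0,0],[0,0,0],[0,0,0]]}}

```text
time_s: 15.52
position: [479.1, -197.3, 230.3]
ee_rot: [-2.226, -2.213, 0.004]
ft_force: [0.4, -0.7, -1.5]
opening: 33.7
gripper_force: 39.8
```

>>> {"method": "drive_tool", "body": {"xyz": [[-50,0,0],[-45,0,0],[-40,0,0],[-25,0,0],[0,0,0]], "dr": [[0,0,0],[0,0,0],[0,0,0],[0,0,0],[0,0,0]]}}

```text
time_s: 16.15
position: [476.8, -358.1, 230.4]
ee_rot: [-2.232, -2.206, 0.006]
ft_force: [0.5, -0.3, -2.4]
opening: 33.5
gripper_force: 39.8
```

```bash
python3 plan.py 481.6 -355.4 36 -0.5 8
```

```text
t 16.1 pos [ 476.8 -358.1  230.4] open 33.5 f 39.8 ft [ 0.5 -0.3 -2.4]
[0.4, 0.7, 24.3],[0.4, 0.7, 24.3],[0.4, 0.7, 24.3],[0.4, 0.7, 24.3],[0.4, 0.7, 24.3],[0.3, 0.6, 24.3],[0.3, 0.6, 24.3],[0.3, 0.6, 24.3],dr [-0.03, 0.0, -0.02]
```

>>> {"method": "drive_tool", "body": {"xyz": [[2,3,25],[1,1,35],[0,0,40],[0,0,35],[0,0,25],[0,0,12],[0,0,7],[0,0,0]], "dr": [[0,0,0],[0,0,0],[0,0,0],[0,0,0],[0,0,0],[0,0,0],[0,0,0],[0,0,0]]}}

```text
time_s: 17.15
position: [485.1, -351.8, 53.5]
ee_rot: [2.227, 2.216, 0.0]
ft_force: [-0.3, 0.5, -2.0]
opening: 33.5
gripper_force: 39.8
```

```bash
python3 plan.py 481.6 -355.4 36 -0.5 4; python3 - <<'E'
from h import *
a=robot.capture("side");cv2.imwrite("pics/s2.png",cv2.resize(a[150:290,350:530],(720,560),interpolation=cv2.INTER_CUBIC))
E
```

```text
t 17.1 pos [ 485.1 -351.8   53.5] open 33.5 f 39.8 ft [-0.3  0.5 -2. ]
[-0.9, -0.9, 4.4],[-0.9, -0.9, 4.4],[-0.9, -0.9, 4.4],[-0.9, -0.9, 4.4],dr [0.0, -0.0, 0.06]
```

View pics/s2.png

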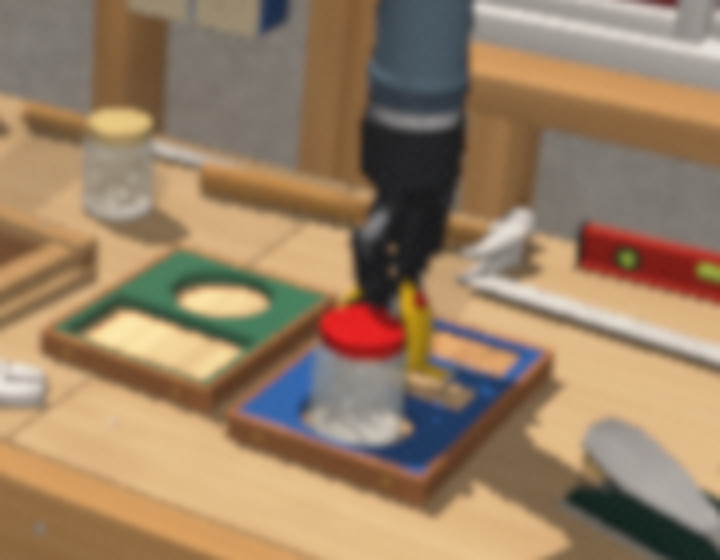

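The jar stands in its well at crop (360,390), and the tape hangs over its recess at crop (420,340). Now correcting and lowering.

>>> {"method": "drive_tool", "body": {"xyz": [[-2,-2,0],[-2,-2,3],[0,0,5],[0,0,4],[0,0,3],[0,0,2],[0,0,1],[0,0,0]], "dr": [[0,0,0],[0,0,0],[0,0,0],[0,0,0],[0,0,0],[0,0,0],[0,0,0],[0,0,0]]}}

```text
time_s: 18.2
position: [486.5, -358.3, 40.5]
ee_rot: [2.219, 2.211, 0.006]
ft_force: [2.2, 3.0, 18.7]
opening: 33.8
gripper_force: 39.6
```

>>> {"method": "drive_tool", "body": {"xyz": [[0,0,-6],[0,0,-6],[0,0,0],[0,0,0]], "dr": [[0,0,0],[0,0,0],[0,0,0],[0,0,0]]}}

```text
time_s: 18.7
position: [480.4, -355.5, 46.6]
ee_rot: [-2.226, -2.215, 0.001]
ft_force: [-0.6, -0.3, -2.3]
opening: 33.7
gripper_force: 39.8
```

```bash
python3 plan.py 481.6 -355.4 36 -0.5 4; python3 - <<'E'
from h import *
a=robot.capture("side");b=robot.capture("top")
cv2.imwrite("pics/s3.png",np.hstack([cv2.resize(a[190:290,400:500],(400,400),interpolation=cv2.INTER_CUBIC),cv2.resize(b[160:260,425:525],(400,400),interpolation=cv2.INTER_CUBIC)]))
E
```

```text
t 18.7 pos [ 480.4 -355.5   46.6] open 33.7 f 39.8 ft [-0.6 -0.3 -2.3]
[0.0, 0.3, 2.6],[0.0, 0.3, 2.6],[0.0, 0.3, 2.6],[0.0, 0.3, 2.6],dr [-0.02, -0.01, 0.05]
```

View pics/s3.png

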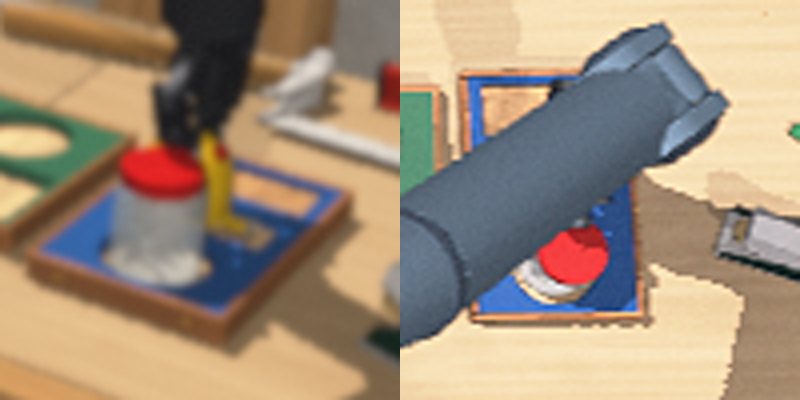

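>>> {"method": "drive_tool", "body": {"xyz": [[0,0,2],[0,0,2],[0,0,2],[0,0,0]], "dr": [[0,0,0],[0,0,0],[0,0,0],[0,0,0]]}}

```text
time_s: 19.3
position: [481.3, -356.0, 41.3]
ee_rot: [2.226, 2.216, 0.0]
ft_force: [-0.3, -0.2, -2.0]
opening: 33.4
gripper_force: 40.2
```

>>> {"method": "drive_tool", "body": {"xyz": [[0,0,1],[0,0,1],[0,0,0]], "dr": [[0,0,0],[0,0,0],[0,0,0]]}}

```text
time_s: 19.68
position: [482.1, -356.4, 40.7]
ee_rot: [2.226, 2.215, 0.001]
ft_force: [-0.0, 1.8, 6.6]
opening: 33.5
gripper_force: 39.9
```

>>> {"method": "drive_tool", "body": {"xyz": [[0,0,1],[0,0,1],[0,0,0]], "dr": [[0,0,0],[0,0,0],[0,0,0]]}}

```text
time_s: 20.05
position: [483.7, -357.2, 40.3]
ee_rot: [2.223, 2.213, 0.003]
ft_force: [0.6, 2.9, 12.3]
opening: 33.5
gripper_force: 39.8
```

>>> {"method": "drive_tool", "body": {"xyz": [[0,0,-2],[0,0,0],[0,0,0],[0,0,0],[0,0,0]], "dr": [[0,0,0],[0,0,0],[0,0,0],[0,0,0],[0,0,0]], "fingers": 52}}

```text
time_s: 20.68
position: [481.0, -355.8, 39.1]
ee_rot: [-2.227, -2.216, 0.0]
ft_force: [2.8, 0.3, 0.7]
opening: 51.8
gripper_force: 0.0
```

>>> {"method": "drive_tool", "body": {"xyz": [[0,0,-10],[0,0,-30],[0,0,-50],[20,0,-55],[40,0,-40],[60,8,-10],[60,8,0],[60,8,0]], "dr": [[0,0,0],[0,0,0],[0,0,0],[0,0,0],[0,0,0],[0,0,0],[0,0,0],[0,0,0]]}}

```text
time_s: 21.68
position: [505.2, -114.8, 234.5]
ee_rot: [-2.228, -2.214, -0.0]
ft_force: [0.8, -0.5, -0.7]
opening: 52.2
gripper_force: 0.0
```

```bash
python3 plan.py 565.5 396.8 230 -13 14; python3 - <<'E'
from meas import *
a=robot.capture("side");b=robot.capture("top");cv2.imwrite("pics/top2.png",b)
cv2.imwrite("pics/s4.png",np.hstack([cv2.resize(a[190:290,400:500],(400,400),interpolation=cv2.INTER_CUBIC),cv2.resize(b[165:255,420:510],(400,400),interpolation=cv2.INTER_CUBIC)]))
for n,roi,f,z in [('screw',(445,200,490,245),red,96),('tape',(440,180,490,230),yel,74)]:
    p=mask(b,roi,f);print(n,rect('top',p,z))
E
```

```text
t 21.7 pos [ 505.2 -114.8  234.5] open 52.2 f 0.0 ft [ 0.8 -0.5 -0.7]
[36.6, 4.1, 0.3],[36.6, 3.5, 0.3],[36.7, 2.9, 0.3],[36.7, 2.3, 0.3],[36.8, 1.8, 0.3],[36.8, 1.2, 0.3],[36.8, 0.6, 0.3],[36.8, 0.0, 0.3],[36.8, -0.6, 0.3],[36.8, -1.1, 0.3],[36.8, -1.7, 0.3],[36.7, -2.3, 0.3],[36.7, -2.9, 0.3],[36.6, -3.4, 0.3],dr [-0.0, -0.0, 0.9]
screw [ 399.7 -363.8   52.6   56.4   86.5]
tape [ 479.7 -346.4   40.7   87.6    3.3]
```

View pics/s4.png

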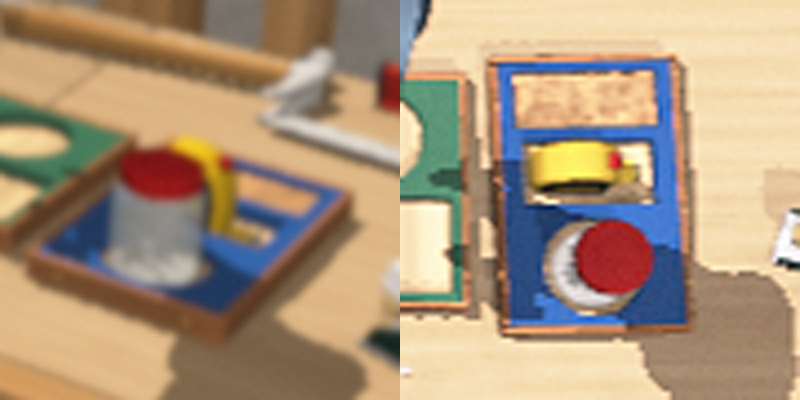

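The jar is in its well at right crop (600,260). The tape stands in its recess, case at (532–622,145–190) and hook at (635,180). Checking its numbers.

```bash
python3 - <<'E'
from h import *
k=400/90
f=lambda x,y,z:px2w('top',(420+(x-400)/k-.5+.5/k,165+y/k-.5),z)[:2].round(1)
print('top',[f(*c,74) for c in [(532,147),(622,145),(622,178),(532,186)]],'hook',f(637,180,14),'recess',[f(*c,22) for c in [(525,143),(652,143),(655,200),(527,200)]])
# predicted outline for ideal pose
a=np.radians(-.6);c,s=np.cos(a),np.sin(a)
for P in [(0,46,66),(0,-24,66),(17,46,66),(-17,46,66),(17,46,0),(0,-45,5)]:
    x,y,z=17+P[0],P[1],8+P[2];u,v=w2px('top',(464.5+c*x-s*y,-365.3+s*x+c*y,z));print(P,[round(400+(u-420+.5)*k),round((v-165+.5)*k)])
E
```

```text
top [array([ 495.3, -309. ]), array([ 495.2, -380.9]), array([ 468. , -379.1]), array([ 463. , -307.2])] hook [ 475.7 -406.9] recess [array([ 508.1, -314.6]), array([ 505.6, -419.1]), array([ 457.2, -418.3]), array([ 459.4, -313.5])]
(0, 46, 66) [547, 163]
(0, -24, 66) [634, 162]
(17, 46, 66) [546, 142]
(-17, 46, 66) [548, 183]
(17, 46, 0) [529, 156]
(0, -45, 5) [641, 174]
```

```bash
cat > ov.py <<'E'
from h import *
def pose(o,x,y,yaw=-.6,pitch=0,dy=0,dz=0):
    a=np.radians(yaw);c,s=np.cos(a),np.sin(a);return lambda P:(lambda X,Y,Z:(o[0]+c*X-s*Y,o[1]+s*X+c*Y,Z))(x+P[0],y+P[1],8+P[2])
def draw(img,n,roi,k,f,segs,col):
    for A,Bp in segs:
        q=[tuple(int(round(t)) for t in ((w2px(n,f(P))-np.array(roi)+.5)*k)) for P in (A,Bp)]
        cv2.line(img,q[0],q[1],col,1,cv2.LINE_AA)
E
python3 - <<'E'
from ov import *
f=pose((464.5,-365.3),17,0)
V=[(x,y,z) for x in(-17,17) for y in(-24,46) for z in(0,66)]
S=[(a,b) for a in V for b in V if a<b and sum(p!=q for p,q in zip(a,b))==1]+[((0,-45,0),(0,-24,0)),((0,-45,0),(0,-45,8))]
R=[(17+0,0,0)]
out=[]
for n,roi in (("side",(415,200)),("top",(440,170))):
    im=robot.capture(n);cr=im[roi[1]:roi[1]+75,roi[0]:roi[0]+50]
    b=cv2.resize(cr,(400,600),interpolation=cv2.INTER_CUBIC);draw(b,n,roi,8,f,S,(255,0,255));out.append(b)
cv2.imwrite("pics/s5.png",np.hstack(out))
E
```

```text
(no output)
```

View pics/s5.png

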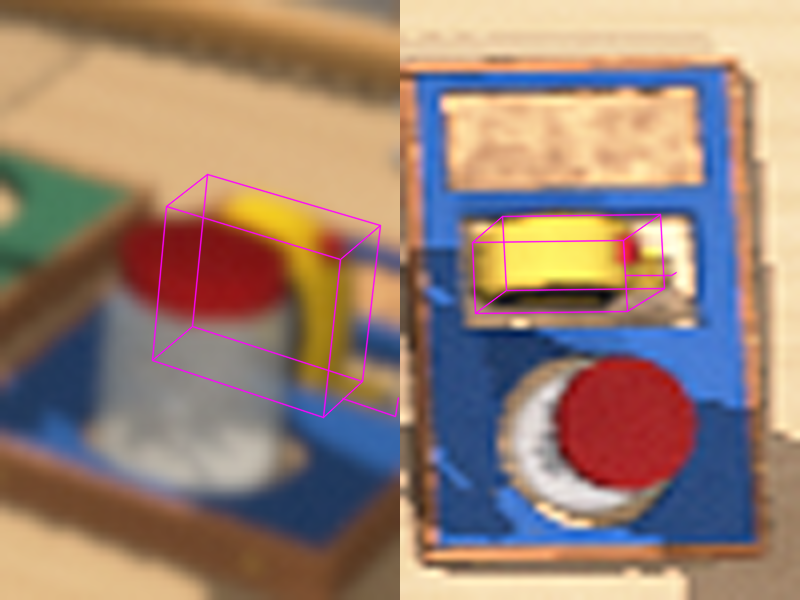

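The tape is roughly in place but perhaps shifted in y or proud. I'll probe its top with closed fingers; seated, contact should come at z = 74.

>>> {"method": "drive_tool", "body": {"xyz": [[-30,-4,0],[-50,-8,0],[-50,-8,0],[-50,-4,0],[-35,0,20],[-15,0,35],[0,0,35],[0,0,25]], "dr": [[0,0,0],[0,0,0],[0,0,0],[0,0,0],[0,0,0],[0,0,0],[0,0,0],[0,0,0]], "fingers": 0}}

```text
time_s: 22.88
position: [477.7, -348.6, 117.7]
ee_rot: [-2.232, -2.208, 0.004]
ft_force: [0.1, 1.2, 0.1]
opening: -0.2
gripper_force: 0.0
```

>>> {"method": "drive_tool", "body": {"xyz": [[0,0,15],[0,0,10],[0,0,5],[0,0,3],[0,0,2],[0,0,2],[0,0,0]], "dr": [[0,0,0],[0,0,0],[0,0,0],[0,0,0],[0,0,0],[0,0,0],[0,0,0]]}}

```text
time_s: 23.75
position: [481.2, -345.8, 82.3]
ee_rot: [2.226, 2.216, 0.0]
ft_force: [0.8, 0.5, 0.4]
opening: 0.3
gripper_force: 0.0
```

>>> {"method": "drive_tool", "body": {"xyz": [[0,0,2],[0,0,2],[0,0,0]], "dr": [[0,0,0],[0,0,0],[0,0,0]]}}

```text
time_s: 24.12
position: [481.0, -345.7, 78.0]
ee_rot: [-2.226, -2.216, 0.0]
ft_force: [0.3, -0.3, 0.2]
opening: 0.2
gripper_force: 0.0
```

>>> {"method": "drive_tool", "body": {"xyz": [[0,0,1],[0,0,1],[0,0,0]], "dr": [[0,0,0],[0,0,0],[0,0,0]]}}

```text
time_s: 24.5
position: [481.1, -345.8, 76.2]
ee_rot: [-2.227, -2.216, 0.0]
ft_force: [0.3, -0.7, -0.3]
opening: -0.1
gripper_force: 0.0
```

>>> {"method": "drive_tool", "body": {"xyz": [[0,0,1],[0,0,1],[0,0,0]], "dr": [[0,0,0],[0,0,0],[0,0,0]]}}

```text
time_s: 24.88
position: [481.0, -345.8, 74.1]
ee_rot: [-2.227, -2.216, 0.0]
ft_force: [1.2, -0.3, -0.7]
opening: 0.2
gripper_force: 0.0
```

>>> {"method": "drive_tool", "body": {"xyz": [[0,0,1],[0,0,1],[0,0,0]], "dr": [[0,0,0],[0,0,0],[0,0,0]]}}

```text
time_s: 25.25
position: [481.8, -346.0, 73.4]
ee_rot: [2.226, 2.216, 0.002]
ft_force: [-1.3, 1.5, 5.9]
opening: -0.1
gripper_force: 3.0
```

Contact at 73.7 mm, so the tape is fully seated. On to the stubby screwdriver.

>>> {"method": "drive_tool", "body": {"xyz": [[0,0,-30],[0,0,-50],[20,4,-50],[45,8,-30],[52,8,0],[52,8,0],[52,8,0],[52,8,0]], "dr": [[0,0,0],[0,0,0],[0,0,0],[0,0,0],[0,0,0],[0,0,0],[0,0,0],[0,0,0]], "fingers": 60}}

```text
time_s: 26.25
position: [526.4, -71.4, 232.3]
ee_rot: [2.227, 2.216, 0.001]
ft_force: [0.6, 0.3, -1.2]
opening: 59.8
gripper_force: 0.0
```

>>> {"method": "drive_tool", "body": {"xyz": [[52,8,0],[52,8,0],[52,8,0],[52,8,0],[52,5,0],[52,0,0],[52,0,0],[40,0,0]], "dr": [[0,0,0],[0,0,0],[0,0,0],[0,0,0],[0,0,0],[0,0,0],[0,0,0],[0,0,0]]}}

```text
time_s: 27.25
position: [564.6, 333.8, 231.8]
ee_rot: [-2.224, -2.218, 0.0]
ft_force: [0.8, 0.5, 0.1]
opening: 60.1
gripper_force: 0.0
```

```bash
python3 plan.py 565.5 396.8 100 -13.5 6
```

```text
t 27.2 pos [564.6 333.8 231.8] open 60.1 f 0.0 ft [0.8 0.5 0.1]
[10.5, 0.1, 22.0],[10.5, -0.3, 22.0],[10.5, -0.7, 22.0],[10.4, -1.1, 22.0],[10.4, -1.5, 22.0],[10.3, -1.9, 22.0],dr [-0.01, -0.0, 2.23]
```

>>> {"method": "drive_tool", "body": {"xyz": [[20,0,10],[15,0,22],[12,-1,28],[10,-1,28],[4,-1,28],[0,0,20],[0,0,0]], "dr": [[0,0,2.2],[0,0,2.2],[0,0,2.3],[0,0,2.3],[0,0,2.3],[0,0,2.2],[0,0,0]]}}

```text
time_s: 28.12
position: [564.6, 390.7, 94.0]
ee_rot: [2.472, 1.938, -0.007]
ft_force: [-1.0, 0.6, 0.5]
opening: 60.0
gripper_force: 0.0
```

```bash
python3 plan.py 565.5 396.8 9 -13.5 8
```

```text
t 28.1 pos [564.6 390.7  94. ] open 60.0 f 0.0 ft [-1.   0.6  0.5]
[0.8, -0.0, 10.6],[0.8, -0.0, 10.6],[0.8, -0.1, 10.6],[0.8, -0.1, 10.6],[0.8, -0.1, 10.6],[0.8, -0.1, 10.6],[0.8, -0.1, 10.6],[0.8, -0.1, 10.6],dr [-0.02, 0.03, -0.04]
```

>>> {"method": "drive_tool", "body": {"xyz": [[3,0,20],[3,0,20],[0,0,18],[0,0,13],[0,0,8],[0,0,5],[0,0,0]], "dr": [[0,0,0],[0,0,0],[0,0,0],[0,0,0],[0,0,0],[0,0,0],[0,0,0]]}}

```text
time_s: 29.0
position: [567.5, 397.7, 12.2]
ee_rot: [2.472, 1.939, -0.0]
ft_force: [0.8, -0.0, 0.7]
opening: 60.3
gripper_force: 0.0
```

>>> {"method": "drive_tool", "body": {"xyz": [[0,0,0],[0,0,0],[0,0,0],[0,0,0],[0,0,0],[0,0,0]], "dr": [[0,0,0],[0,0,0],[0,0,0],[0,0,0],[0,0,0],[0,0,0]], "fingers": 15, "force": 30}}

```text
time_s: 29.75
position: [568.0, 398.2, 13.2]
ee_rot: [-2.472, -1.939, -0.002]
ft_force: [-1.4, 0.0, 4.9]
opening: 29.8
gripper_force: 28.9
```

>>> {"method": "drive_tool", "body": {"xyz": [[0,0,-15],[0,0,-35],[0,0,-50],[0,0,-50],[0,0,-40],[-20,0,-10],[-35,0,0],[-45,0,0]], "dr": [[0,0,0],[0,0,-3.2],[0,0,-3.2],[0,0,-3.2],[0,0,-3.4],[0,0,0],[0,0,0],[0,0,0]]}}

```text
time_s: 30.75
position: [564.4, 295.7, 210.2]
ee_rot: [-2.236, -2.206, 0.006]
ft_force: [1.4, -0.6, -1.0]
opening: 29.4
gripper_force: 27.7
```

>>> {"method": "drive_tool", "body": {"xyz": [[-52,-2,0],[-52,-2,0],[-52,-2,0],[-52,-2,0],[-52,-2,0],[-52,-2,0],[-52,-2,0],[-52,-2,0]], "dr": [[0,0,0],[0,0,0],[0,0,0],[0,0,0],[0,0,0],[0,0,0],[0,0,0],[0,0,0]]}}

```text
time_s: 31.75
position: [541.3, -120.5, 210.3]
ee_rot: [-2.237, -2.201, 0.004]
ft_force: [0.8, 0.0, -0.1]
opening: 29.4
gripper_force: 27.7
```

>>> {"method": "drive_tool", "body": {"xyz": [[-52,-2,0],[-52,-2,0],[-48,-2,0],[-40,0,0],[-25,0,0],[-10,0,0],[0,0,0]], "dr": [[0,0,0],[0,0,0],[0,0,0],[0,0,0],[0,0,0],[0,0,0],[0,0,0]]}}

```text
time_s: 32.62
position: [533.7, -345.0, 211.1]
ee_rot: [-2.237, -2.202, 0.001]
ft_force: [-0.1, 0.5, -0.8]
opening: 29.5
gripper_force: 27.7
```

```bash
python3 plan.py 544.5 -350 60 -0.5 8
```

```text
t 32.6 pos [ 533.7 -345.   211.1] open 29.5 f 27.7 ft [-0.1  0.5 -0.8]
[-0.6, 1.4, 18.9],[-0.6, 1.4, 18.9],[-0.6, 1.4, 18.9],[-0.6, 1.4, 18.9],[-0.6, 1.4, 18.9],[-0.6, 1.4, 18.9],[-0.6, 1.4, 18.9],[-0.6, 1.4, 18.9],dr [-0.02, -0.01, -0.05]
```

>>> {"method": "drive_tool", "body": {"xyz": [[-3,4,20],[-2,4,30],[0,2,35],[0,0,35],[0,0,25],[0,0,15],[0,0,0]], "dr": [[0,0,-0.3],[0,0,0],[0,0,0],[0,0,0],[0,0,0],[0,0,0],[0,0,0]]}}

```text
time_s: 33.5
position: [544.6, -348.2, 50.3]
ee_rot: [-2.227, -2.211, 0.001]
ft_force: [-0.1, -0.3, -1.4]
opening: 29.4
gripper_force: 27.7
```

```bash
python3 plan.py 544.5 -350 32 -0.5 4
```

```text
t 33.5 pos [ 544.6 -348.2   50.3] open 29.4 f 27.7 ft [-0.1 -0.3 -1.4]
[-0.5, -0.0, 4.6],[-0.5, -0.0, 4.6],[-0.5, -0.0, 4.6],[-0.5, -0.0, 4.6],dr [-0.04, -0.03, 0.03]
```

>>> {"method": "drive_tool", "body": {"xyz": [[-2,0,6],[0,0,5],[0,0,4],[0,0,2],[0,0,2],[0,0,1],[0,0,0]], "dr": [[0,0,0],[0,0,0],[0,0,0],[0,0,0],[0,0,0],[0,0,0],[0,0,0]]}}

```text
time_s: 34.38
position: [545.3, -351.9, 32.2]
ee_rot: [-2.231, -2.212, -0.0]
ft_force: [-0.5, -0.1, -0.7]
opening: 29.5
gripper_force: 27.7
```

>>> {"method": "drive_tool", "body": {"xyz": [[0,0,1],[0,0,1],[0,0,0]], "dr": [[0,0,0],[0,0,0],[0,0,0]]}}

```text
time_s: 34.75
position: [545.2, -351.9, 30.1]
ee_rot: [-2.23, -2.212, 0.0]
ft_force: [0.1, 0.0, -0.7]
opening: 29.5
gripper_force: 27.7
```

>>> {"method": "drive_tool", "body": {"xyz": [[0,0,0],[0,0,0],[0,0,0],[0,0,0]], "dr": [[0,0,0],[0,0,0],[0,0,0],[0,0,0]], "fingers": 46}}

```text
time_s: 35.25
position: [545.3, -352.1, 30.4]
ee_rot: [2.231, 2.212, 0.0]
ft_force: [0.5, 0.1, -0.5]
opening: 46.3
gripper_force: 0.0
```

>>> {"method": "drive_tool", "body": {"xyz": [[0,0,-10],[0,0,-30],[0,0,-50],[0,0,-50],[30,0,-30],[50,8,0],[60,8,0],[60,8,0]], "dr": [[0,0,0],[0,0,0],[0,0,0],[0,0,0],[0,0,0],[0,0,0],[0,0,0],[0,0,0]]}}

```text
time_s: 36.25
position: [571.2, -150.8, 201.3]
ee_rot: [2.231, 2.21, 0.002]
ft_force: [0.0, 0.0, -0.5]
opening: 45.8
gripper_force: 0.0
```

>>> {"method": "drive_tool", "body": {"xyz": [[60,9,0],[60,9,0],[60,9,0],[60,9,0],[60,9,0],[50,9,0],[35,5,0],[20,3,0]], "dr": [[0,0,-1.2],[0,0,-1.2],[0,0,-1.2],[0,0,-1.2],[0,0,0],[0,0,0],[0,0,0],[0,0,0]], "fingers": 85}}

```text
time_s: 37.25
position: [614.5, 258.0, 200.7]
ee_rot: [-2.132, -2.307, -0.001]
ft_force: [-0.1, -0.4, -0.3]
opening: 84.9
gripper_force: 0.0
```

```bash
python3 plan.py 631.5 270 100 4.8 8; python3 - <<'E'
from ov import *
b=robot.capture("top");cv2.imwrite("pics/top3.png",b)
a=robot.capture("side")
cv2.imwrite("pics/s6.png",np.hstack([cv2.resize(a[200:275,415:465],(400,600),interpolation=cv2.INTER_CUBIC),cv2.resize(b[170:245,440:490],(400,600),interpolation=cv2.INTER_CUBIC)]))
E
```

```text
t 37.2 pos [614.5 258.  200.7] open 84.9 f 0.0 ft [-0.1 -0.4 -0.3]
[1.3, 2.2, 12.6],[1.3, 2.2, 12.6],[1.3, 2.2, 12.6],[1.3, 2.2, 12.6],[1.3, 2.2, 12.6],[1.3, 2.2, 12.6],[1.3, 2.2, 12.6],[1.3, 2.2, 12.6],dr [0.0, -0.01, -0.04]
```

View pics/s6.png

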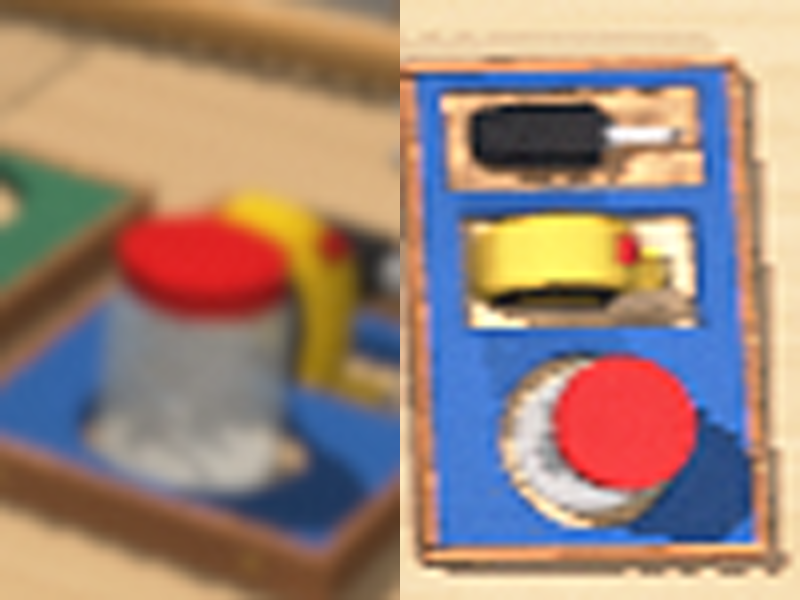

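The screwdriver lies in its cork recess (right crop 470–680, 135), and the tape and jar are in theirs. Next is the sanding block.

>>> {"method": "drive_tool", "body": {"xyz": [[3,4,15],[3,4,25],[1,3,30],[1,1,30],[0,1,25],[0,0,15],[0,0,0]], "dr": [[0,0,0],[0,0,0],[0,0,0],[0,0,0],[0,0,0],[0,0,0],[0,0,0]]}}

```text
time_s: 38.22
position: [626.2, 263.1, 58.5]
ee_rot: [-2.136, -2.302, 0.005]
ft_force: [-0.4, 0.4, 0.2]
opening: 85.0
gripper_force: 0.0
```

```bash
python3 plan.py 631.5 270 13 4.8 8
```

```text
t 38.2 pos [626.2 263.1  58.5] open 85.0 f 0.0 ft [-0.4  0.4  0.2]
[0.8, 0.7, 5.7],[0.8, 0.7, 5.7],[0.8, 0.7, 5.7],[0.8, 0.7, 5.7],[0.8, 0.7, 5.7],[0.8, 0.7, 5.7],[0.8, 0.7, 5.7],[0.8, 0.7, 5.7],dr [-0.02, 0.01, -0.06]
```

>>> {"method": "drive_tool", "body": {"xyz": [[3,3,5],[3,2,5],[0,0,8],[0,0,10],[0,0,8],[0,0,6],[0,0,3],[0,0,0]], "dr": [[0,0,0],[0,0,0],[0,0,0],[0,0,0],[0,0,0],[0,0,0],[0,0,0],[0,0,0]]}}

```text
time_s: 39.22
position: [631.7, 270.2, 15.0]
ee_rot: [-2.136, -2.304, 0.001]
ft_force: [1.0, -0.1, 0.7]
opening: 84.8
gripper_force: 0.0
```

>>> {"method": "drive_tool", "body": {"xyz": [[0,0,0],[0,0,0],[0,0,0],[0,0,0],[0,0,0],[0,0,0]], "dr": [[0,0,0],[0,0,0],[0,0,0],[0,0,0],[0,0,0],[0,0,0]], "fingers": 45, "force": 40}}

```text
time_s: 39.98
position: [632.6, 270.5, 16.1]
ee_rot: [2.136, 2.303, 0.002]
ft_force: [-0.6, 0.2, 5.9]
opening: 62.3
gripper_force: 45.1
```

>>> {"method": "drive_tool", "body": {"xyz": [[0,0,-15],[0,0,-35],[0,0,-50],[0,0,-50],[0,0,-40],[-20,-9,0],[-35,-16,0],[-45,-20,0]], "dr": [[0,0,0],[0,0,2.1],[0,0,2.1],[0,0,2.1],[0,0,0],[0,0,0],[0,0,0],[0,0,0]]}}

```text
time_s: 40.98
position: [581.9, 172.0, 204.7]
ee_rot: [-2.256, -2.185, 0.002]
ft_force: [-0.7, -0.3, -0.8]
opening: 62.4
gripper_force: 44.4
```

>>> {"method": "drive_tool", "body": {"xyz": [[-52,-24,0],[-52,-24,0],[-52,-24,0],[-52,-24,0],[-52,-24,0],[-45,-20,0],[-30,-14,0],[-15,-6,0]], "dr": [[0,0,0],[0,0,0],[0,0,0],[0,0,0],[0,0,0],[0,0,0],[0,0,0],[0,0,0]]}}

```text
time_s: 41.98
position: [409.3, -173.7, 204.8]
ee_rot: [-2.262, -2.177, -0.001]
ft_force: [0.6, 0.0, -1.4]
opening: 62.4
gripper_force: 44.4
```

```bash
python3 plan.py 423.7 -186.7 60 -1.8 8
```

```text
t 42.0 pos [ 409.3 -173.7  204.8] open 62.4 f 44.4 ft [ 0.6  0.  -1.4]
[-1.6, 1.9, 18.1],[-1.6, 1.9, 18.1],[-1.6, 1.9, 18.1],[-1.6, 1.9, 18.1],[-1.6, 1.9, 18.1],[-1.6, 1.9, 18.1],[-1.6, 1.9, 18.1],[-1.6, 1.9, 18.1],dr [-0.01, -0.01, -0.05]
```

>>> {"method": "drive_tool", "body": {"xyz": [[-6,7,15],[-5,6,30],[0,2,35],[0,0,35],[0,0,25],[0,0,12],[0,0,0]], "dr": [[0,0,-0.3],[0,0,0],[0,0,0],[0,0,0],[0,0,0],[0,0,0],[0,0,0]]}}

```text
time_s: 42.85
position: [425.7, -183.2, 52.7]
ee_rot: [-2.252, -2.189, 0.002]
ft_force: [-0.6, -1.1, -1.6]
opening: 61.9
gripper_force: 44.4
```

```bash
python3 plan.py 423.7 -186.7 26 -1.8 4
```

```text
t 42.9 pos [ 425.7 -183.2   52.7] open 61.9 f 44.4 ft [-0.6 -1.1 -1.6]
[-0.9, -0.5, 6.7],[-0.9, -0.5, 6.7],[-0.9, -0.5, 6.7],[-0.9, -0.5, 6.7],dr [-0.03, -0.0, 0.04]
```

>>> {"method": "drive_tool", "body": {"xyz": [[-2,-1,5],[-1,-1,7],[0,0,6],[0,0,4],[0,0,3],[0,0,1],[0,0,0]], "dr": [[0,0,0],[0,0,0],[0,0,0],[0,0,0],[0,0,0],[0,0,0],[0,0,0]]}}

```text
time_s: 43.72
position: [424.0, -186.8, 27.3]
ee_rot: [2.254, 2.189, -0.0]
ft_force: [1.0, -1.3, -1.9]
opening: 62.1
gripper_force: 44.4
```

>>> {"method": "drive_tool", "body": {"xyz": [[0,0,1],[0,0,1],[0,0,0]], "dr": [[0,0,0],[0,0,0],[0,0,0]]}}

```text
time_s: 44.1
position: [423.9, -186.7, 25.2]
ee_rot: [-2.254, -2.189, 0.0]
ft_force: [-0.5, 0.3, -1.2]
opening: 62.3
gripper_force: 44.4
```

>>> {"method": "drive_tool", "body": {"xyz": [[0,0,1],[0,0,0.5],[0,0,0]], "dr": [[0,0,0],[0,0,0],[0,0,0]]}}

```text
time_s: 44.48
position: [423.9, -186.7, 23.9]
ee_rot: [-2.254, -2.188, -0.0]
ft_force: [-1.3, -0.1, 2.2]
opening: 62.1
gripper_force: 44.8
```

>>> {"method": "drive_tool", "body": {"xyz": [[0,0,0],[0,0,0],[0,0,0],[0,0,0]], "dr": [[0,0,0],[0,0,0],[0,0,0],[0,0,0]], "fingers": 77}}

```text
time_s: 44.98
position: [424.0, -186.8, 23.8]
ee_rot: [2.254, 2.189, -0.0]
ft_force: [0.4, 0.2, 0.3]
opening: 77.1
gripper_force: 0.0
```

>>> {"method": "drive_tool", "body": {"xyz": [[0,0,-15],[0,0,-40],[0,0,-55],[0,0,-55],[15,20,-35],[30,40,0],[36,45,0],[36,45,0]], "dr": [[0,0,0],[0,0,0],[0,0,0],[0,0,0],[0,0,0],[0,0,0],[0,0,0],[0,0,0]]}}

```text
time_s: 45.98
position: [578.8, -73.2, 225.1]
ee_rot: [2.254, 2.188, 0.002]
ft_force: [0.3, -0.8, 0.8]
opening: 77.0
gripper_force: 0.0
```

>>> {"method": "drive_tool", "body": {"xyz": [[30,36,0],[20,20,0],[10,8,0],[0,0,0]], "dr": [[0,0,0],[0,0,0],[0,0,0],[0,0,0]], "fingers": 85}}

```text
time_s: 46.48
position: [642.8, -15.8, 224.1]
ee_rot: [2.253, 2.19, -0.001]
ft_force: [-0.0, -0.4, 0.2]
opening: 84.8
gripper_force: 0.0
```

```bash
python3 plan.py 648 -4 130 -1.8 8; python3 - <<'E'
from meas import *
b=robot.capture("top");cv2.imwrite("pics/top4.png",b)
p=mask(b,(395,200,440,240),org);print('block',rect('top',p,38))
cv2.imwrite("pics/s7.png",cv2.resize(b[170:245,385:485],(800,600),interpolation=cv2.INTER_CUBIC))
E
```

```text
t 46.5 pos [642.8 -15.8 224.1] open 84.8 f 0.0 ft [-0.  -0.4  0.2]
[1.5, 0.6, 11.8],[1.5, 0.6, 11.8],[1.5, 0.6, 11.8],[1.5, 0.6, 11.8],[1.5, 0.6, 11.8],[1.5, 0.6, 11.8],[1.5, 0.6, 11.8],[1.5, 0.6, 11.8],dr [-0.0, 0.0, 0.02]
block [ 422.9 -197.1   63.5   87.2    1.4]
```

View pics/s7.png

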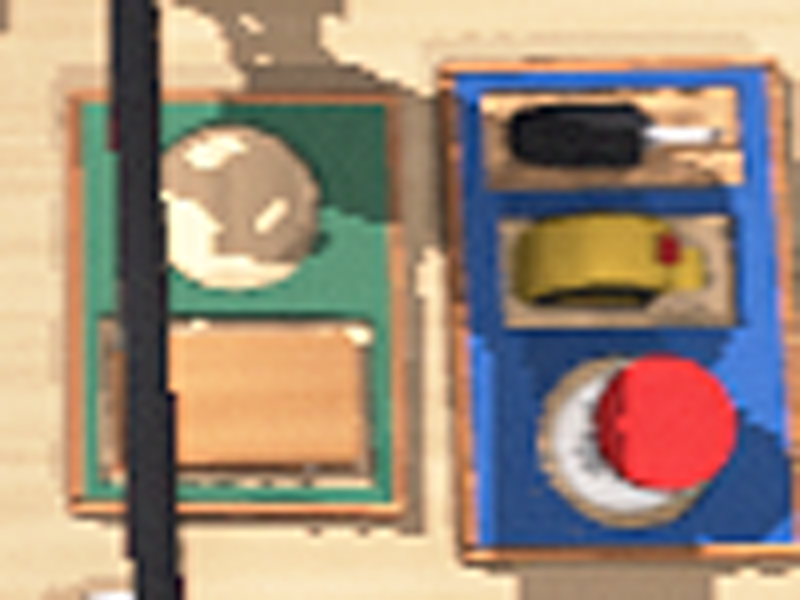

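The block sits in its recess (right edge at crop x = 365). On to the nail jar.

>>> {"method": "drive_tool", "body": {"xyz": [[5,3,15],[5,2,25],[0,0,30],[0,0,30],[0,0,20],[0,0,0]], "dr": [[0,0,0],[0,0,0],[0,0,0],[0,0,0],[0,0,0],[0,0,0]]}}

```text
time_s: 47.28
position: [646.3, -6.5, 101.7]
ee_rot: [-2.253, -2.186, 0.005]
ft_force: [0.2, 0.6, 1.4]
opening: 85.0
gripper_force: 0.0
```

```bash
python3 plan.py 648 -4.5 46 -1.8 6
```

```text
t 47.3 pos [646.3  -6.5 101.7] open 85.0 f 0.0 ft [0.2 0.6 1.4]
[0.4, 0.3, 9.3],[0.4, 0.3, 9.3],[0.4, 0.3, 9.3],[0.3, 0.3, 9.3],[0.3, 0.3, 9.3],[0.3, 0.3, 9.3],dr [-0.04, 0.0, 0.01]
```

>>> {"method": "drive_tool", "body": {"xyz": [[0,1,5],[0,0,12],[0,0,14],[0,0,12],[0,0,8],[0,0,4],[0,0,0]], "dr": [[0,0,0],[0,0,0],[0,0,0],[0,0,0],[0,0,0],[0,0,0],[0,0,0]]}}

```text
time_s: 48.15
position: [649.2, -6.3, 48.5]
ee_rot: [-2.254, -2.188, 0.001]
ft_force: [0.3, -0.8, 0.8]
opening: 84.9
gripper_force: 0.0
```

>>> {"method": "drive_tool", "body": {"xyz": [[0,0,0],[0,0,0],[0,0,0],[0,0,0],[0,0,0],[0,0,0]], "dr": [[0,0,0],[0,0,0],[0,0,0],[0,0,0],[0,0,0],[0,0,0]], "fingers": 50}}

```text
time_s: 48.9
position: [650.0, -6.4, 49.6]
ee_rot: [2.253, 2.188, 0.002]
ft_force: [-0.1, -0.6, 5.9]
opening: 64.8
gripper_force: 45.7
```

>>> {"method": "drive_tool", "body": {"xyz": [[0,0,-12],[0,0,-30],[0,0,-35],[-15,-11,-23],[-30,-22,0],[-38,-27,0],[-38,-27,0],[-30,-22,0]], "dr": [[0,0,0],[0,0,0],[0,0,0],[0,0,0],[0,0,0],[0,0,0],[0,0,0],[0,0,0]]}}

```text
time_s: 49.9
position: [533.2, -155.4, 148.1]
ee_rot: [-2.254, -2.185, 0.002]
ft_force: [-0.5, 0.2, -1.9]
opening: 64.9
gripper_force: 45.2
```

>>> {"method": "drive_tool", "body": {"xyz": [[-18,-13,0],[-9,-6,0],[0,0,0],[0,0,0]], "dr": [[0,0,0],[0,0,0],[0,0,0],[0,0,0]]}}

```text
time_s: 50.4
position: [517.5, -178.8, 148.7]
ee_rot: [2.251, 2.192, 0.001]
ft_force: [0.3, 0.8, -2.8]
opening: 65.1
gripper_force: 45.2
```

```bash
python3 plan.py 516.6 -190 90 -1.8 4
```

```text
t 50.4 pos [ 517.5 -178.8  148.7] open 65.1 f 45.2 ft [ 0.3  0.8 -2.8]
[-2.8, -0.2, 14.7],[-2.8, -0.2, 14.7],[-2.8, -0.1, 14.7],[-2.8, -0.1, 14.7],dr [0.01, -0.01, 0.07]
```

>>> {"method": "drive_tool", "body": {"xyz": [[-6,-1,10],[-5,0,20],[0,0,20],[0,0,14],[0,0,7],[0,0,0],[0,0,0]], "dr": [[0,0,0],[0,0,0],[0,0,0],[0,0,0],[0,0,0],[0,0,0],[0,0,0]]}}

```text
time_s: 51.28
position: [515.4, -191.7, 78.3]
ee_rot: [2.253, 2.188, 0.001]
ft_force: [-0.4, -0.5, -2.1]
opening: 64.8
gripper_force: 45.2
```

>>> {"method": "drive_tool", "body": {"xyz": [[1,1,4],[0,0,5],[0,0,4],[0,0,3],[0,0,2],[0,0,1],[0,0,0],[0,0,0]], "dr": [[0,0,0],[0,0,0],[0,0,0],[0,0,0],[0,0,0],[0,0,0],[0,0,0],[0,0,0]]}}

```text
time_s: 52.28
position: [515.9, -190.5, 58.9]
ee_rot: [2.254, 2.188, 0.0]
ft_force: [-0.6, 1.2, -2.4]
opening: 64.8
gripper_force: 45.2
```

>>> {"method": "drive_tool", "body": {"xyz": [[0,0,1],[0,0,0.5],[0,0,0]], "dr": [[0,0,0],[0,0,0],[0,0,0]]}}

```text
time_s: 52.65
position: [515.9, -190.4, 57.5]
ee_rot: [-2.254, -2.189, -0.0]
ft_force: [-0.0, 1.0, -0.0]
opening: 64.7
gripper_force: 45.5
```

>>> {"method": "drive_tool", "body": {"xyz": [[0,0,0.5],[0,0,0]], "dr": [[0,0,0],[0,0,0]]}}

```text
time_s: 52.9
position: [515.9, -190.4, 57.5]
ee_rot: [-2.253, -2.188, -0.001]
ft_force: [-1.4, 1.2, 5.2]
opening: 65.0
gripper_force: 46.0
```

>>> {"method": "drive_tool", "body": {"xyz": [[0,0,0],[0,0,0],[0,0,0],[0,0,0]], "dr": [[0,0,0],[0,0,0],[0,0,0],[0,0,0]], "fingers": 83}}

```text
time_s: 53.4
position: [515.9, -190.5, 56.7]
ee_rot: [2.254, 2.189, -0.0]
ft_force: [0.2, -0.3, 0.2]
opening: 83.1
gripper_force: 0.0
```

>>> {"method": "drive_tool", "body": {"xyz": [[0,0,-10],[0,0,-25],[0,0,-40],[0,0,-50],[30,0,-40],[60,0,0],[60,0,0],[60,0,0]], "dr": [[0,0,0],[0,0,0],[0,0,0],[0,0,0],[0,0,0],[0,0,0],[0,0,0],[0,0,0]]}}

```text
time_s: 54.4
position: [522.1, 21.1, 222.7]
ee_rot: [2.255, 2.188, 0.003]
ft_force: [0.2, -0.5, -0.6]
opening: 83.0
gripper_force: 0.0
```

>>> {"method": "drive_tool", "body": {"xyz": [[60,0,0],[60,0,0],[30,0,0],[0,0,0]], "dr": [[0,0,0],[0,0,0],[0,0,0],[0,0,0]]}}

```text
time_s: 54.9
position: [526.0, 173.3, 222.0]
ee_rot: [-2.246, -2.196, -0.001]
ft_force: [-0.1, -0.7, -0.1]
opening: 83.1
gripper_force: 0.0
```

```bash
python3 - <<'E'
from meas import *
b=robot.capture("top");a=robot.capture("side")
for n,roi,f,z in [('screw',(455,205,490,240),red,96),('nail',(400,165,440,205),tan,96),('stub',(445,178,482,195),blk,29)]:
    try: print(n,rect('top',mask(b,roi,f),z))
    except Exception as e: print(n,e)
cv2.imwrite("pics/s8.png",np.vstack([cv2.resize(b[165:245,385:495],(770,300*770//770),interpolation=cv2.INTER_CUBIC) if 0 else cv2.resize(b[170:245,390:490],(400,300),interpolation=cv2.INTER_CUBIC),cv2.resize(a[200:275,365:465],(400,300),interpolation=cv2.INTER_CUBIC)]))
E
```

```text
screw [ 399.9 -362.7   59.1   59.6   60.9]
nail [ 515.7 -190.2   57.2   57.5   83. ]
stub [ 544.3 -349.3   30.6   61.8   -1.4]
```

View pics/s8.png

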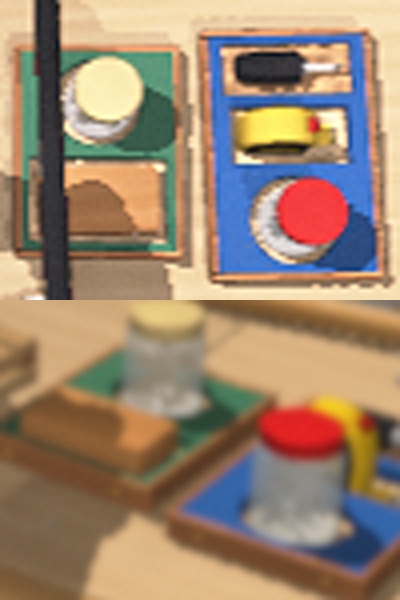

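Everything looks seated. One more check on the tape's y, using its red button as a marker against the first picture.

```bash
python3 - <<'E'
from meas import *
a=cv2.imread("pics/top0.png");b=cv2.imread("pics/top3.png")
for z in(50,60,66):
    pa=np.mean(mask(a,(278,222,290,234),red),0);pb=np.mean(mask(b,(460,193,474,207),red),0)
    A=px2w('top',pa,z);Bq=px2w('top',pb,z+8);print(z,pa,pb,A.round(1),Bq.round(1),'origin y guess',(Bq[1]-(A[1]-310.3)).round(1))
E
```

```text
50 [283.1875    227.0234375] [468.09642857 200.80357143] [401.8 303.8  50. ] [ 484.6 -378.9   58. ] origin y guess -372.4
60 [283.1875    227.0234375] [468.09642857 200.80357143] [400.6 302.1  60. ] [ 482.9 -376.4   68. ] origin y guess -368.1
66 [283.1875    227.0234375] [468.09642857 200.80357143] [399.9 301.   66. ] [ 481.9 -374.8   74. ] origin y guess -365.6
```

```bash
python3 -c "
from workcell import robot
print(robot.close_job())"
```

```text
the job is handed in; nothing more can be done
None
```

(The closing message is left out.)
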